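Hook the caddy out from under the rack

TASK

The white caddy has been pushed under the wire rack, where the hand must not reach in: take the pull hook, hook it behind the caddy's rim and drag the caddy right out through the front of the rack, without touching it by hand until it is out. Then lay the hook back down on the worktop, and lift the caddy by hand onto the free end of the rack's top, standing upright and wholly on it. Leave the jars, pepper mill, shaker and tea box standing where they are.

Things in the scene. Friction and masses are not known exactly. Their poses are not given: they have to be found in the camera images.
- rack: fixed counter rack of chromed wire, like a small table: 310 mm long (its y), 196 mm deep (its x), flat wire top at 190 mm height, below it only four thin legs at the corners (x +-98, y +-155 mm); clear height under its front edge 170 mm. Origin on the worktop under its centre; its front (out of which the caddy is pulled) faces its own -x.
- caddy_center (a point): open-topped white enamelled caddy, blue rim, loose, empty, 130 mm long (its x), 60 wide (its y), 55 high, walls and floor 4 mm, about 0.3 kg, hollow inside (122 x 52 mm). Starts under the rack, its -x end towards the rack's front. Point at its centre, 27 mm above its underside. To be lifted by a grip across its 60 mm width.
- hook_grip (a point): loose pull hook, 0.16 kg, standing on its flat-bottomed wooden handle (110 x 24 x 38 mm high, gripped across the 24). Point at the handle's centre, 22 mm above its underside; x along the tool to the hook, z up. From the handle's front an 8 mm steel rod cranks up to 40 mm above this point (at x 85 mm), runs level to x 200 mm and there bends straight down.
- hook_tip (a point): lower end of the pull hook's bent-down end: 200 mm ahead of the handle's centre, level with the handle's underside; the down-bent part is 8 mm thick and 58 mm long under the level rod.
- jar_center (a point): bystander: small jar with black lid, 52 mm across, 66 mm high, point at its centre; stands under the rack beside the caddy
- spice_center (a point): bystander: white-lidded spice jar, 47 mm across, 98 mm high, point at its centre; stands under the rack beside the caddy
- mill_center (a point): bystander: brown wooden pepper mill, 58 mm across, 135 mm high, point at its centre; stands in front of the rack
- shaker_center (a point): bystander: salt shaker with grey top, 44 mm across, 90 mm high, point at its centre; stands in front of the rack
- tea_center (a point): bystander: red tea box, 72 mm (its x) x 135 mm (its y), 78 mm high, light, point at its centre; stands on top of the rack at the rack's own -y end, the other end of the top is free

How it is judged (in metres and radians):
On the way, in this order (a step that is already met when the one before it is completed fails the run):
1. the hook presses on the caddy while the caddy is still under the rack (contact force between hook and caddy above 0.2 N and x of caddy_center in the frame of rack above -0.05 m), for 0.1 s.
2. the caddy stands on the worktop, out in front of the rack (x of caddy_center in the frame of rack below -0.16 m and height (world z) of caddy_center below 0.04 m and angle between caddy_center's own z axis and vertical below 0.15 rad), for 0.2 s.
At the end, for the whole second after the job is handed in: The caddy stands level (within 0.12 rad) and at rest on the wire top of the rack, its centre within 65 mm of the top's centre line and within 140 mm of its middle lengthwise; the hook lies at rest on the worktop; nothing is held (z of caddy_center in the frame of rack between 0.207 and 0.227 m and x of caddy_center in the frame of rack between -0.065 and 0.065 m and y of caddy_center in the frame of rack between -0.14 and 0.14 m and angle between caddy_center's own z axis and vertical below 0.12 rad and linear speed of each of caddy, hook below 0.02 m/s and height (world z) of hook_grip below 0.035 m and height (world z) of hook_tip below 0.04 m); the robot touches nothing.
It fails at once if the hand or fingers touch the caddy while it is still under the rack (x of caddy_center in the frame of rack above -0.13 m and height (world z) of caddy_center below 0.12 m and contact force between any of the fingers, the arm and caddy above 0.3 N).
It fails at once if the caddy is tipped over (more than 0.7 rad) (angle between caddy_center's own z axis and vertical above 0.7 rad).
It fails at once if a jar beside the caddy is pushed more than 30 mm or knocked over (distance of any of jar_center, spice_center from where it was at the start of the episode above 0.03 m or angle between any of jar_center, spice_center's own z axis and vertical above 0.5 rad).
It fails at once if the mill or the shaker is pushed more than 30 mm or knocked over (distance of any of mill_center, shaker_center from where it was at the start of the episode above 0.03 m or angle between any of mill_center, shaker_center's own z axis and vertical above 0.5 rad).
It fails at once if the tea box is pushed more than 30 mm or knocked over (distance of tea_center from where it was at the start of the episode above 0.03 m or angle between tea_center's own z axis and vertical above 0.5 rad).
It also fails if it takes over 69 s, if anything falls off the work surface, if the arm or the gripper's body presses on something with over 40 N, if the wrist force passes 120 N, or if a joint passes its speed limit or range.

ROBOT

A 6-joint arm with a two-finger parallel gripper is mounted at the origin on a cart in front of the work surface, level with it; the furniture and walls round the work are solid. World frame = base frame: x ahead of the robot, y to its left, z up, the work surface at z = 0. Lengths are in mm, angles in rad, forces in N, time in s.
With the tool pointing down it reaches from about 300 to 775 mm from the base axis. Payload 14.6 kg.
Tool frame: the origin (TCP) lies at the centre of the arm's flange, where the gripper is bolted on; the fingertips stand 199 mm ahead of it and the grasp point (between the pads) lies 180 mm ahead of it; z points along the fingers, y is the line along which they close (so a half turn about z gives the same grasp; the last joint's range is limited). The gripper opens to 94 mm and grips with 3 to 60 N. Pads are 16 mm wide; open, the fingers measure 119 mm over their backs; the gripper's body (75 mm by 177 mm) begins 78 mm behind the grasp point.
Start: joints at [-1.407, 0.3, 1.521, -0, 1.321, -0.067], TCP at [125.81, -535.409, 404.646] pointing down, gripper open.
Joint ranges: [-3.03, 3.03], [-0.79, 2.21], [0.23, 2.52], [-1.04, 4.18], [0, 3.07], [-2.55, 2.55]. Speed limits (rad/s): [2.22, 2.22, 2.57, 3.14, 3.14, 3.14].

INTERFACE

Orientations are given as [roll, pitch, yaw] about the fixed x, y, z axes, in that order (R = Rz(yaw) Ry(pitch) Rx(roll)).
In Python, from cell import manip, optics, workorder gives the robot as it stands.
- The arm moves only by the tool step_arm, never from a script. Its argument "increments" is a list that holds one entry, the list of rows, each a list of 7 numbers: the turn, a rotation vector about the tool's x, y, z as a fraction of full scale, then the shift along the tool's x, y, z as a fraction of full scale, then the closure, from -1 (fully open) to 1 (shut). In form: [[[wx, wy, wz, tx, ty, tz, fingers], ...]]. A call has 1 to 5 rows; each row shifts and turns the commanded pose from where the row before left it, along the tool's axes as they then stand; what a row does not reach is not made up. Full scale, the value 1, is 40 mm for a shift and 45 degrees for a turn. A row lasts 1/10 s, in which the tool goes at most 50 mm and 8.59 degrees, less where a joint would pass 70% of its speed; a pose out of reach is approached as far as the arm can. A call with a number of a shift or a turn outside -1 to 1 is refused whole. A call with a gripper value outside its range is refused whole. The fingers move at their own pace and stop on an object; "newtons" is the grip in N (left out, the last holds). Time passes only in rows, so rows that do not move let the fingers close. It gives the time, the measured TCP pose, the force, the opening and the grip force at its end, in the units of the state.
- manip.read_state(): the state, without advancing time (a new reading comes with each control period).
- optics.camera(name): name is "scene" or "top"; returns a dict with "frame" (384x512x3 uint8, red, green, blue), "range_z" (384x512 float32, mm along the optical axis (not along the pixel's ray), 0 where there is no reading), "mtx" (3x3 intrinsics, pixels), "cam_to_world" (4x4, takes a point from camera to world coordinates). Camera axes: x right, y down, z forward; pixel columns grow to the right and rows downward; lengths in mm; the calibration is good to about 2 mm. A picture is of the moment at which its call begins.
- workorder.sign_off(): hands the job in; it is judged then, once.
The state is a dict: "clock": time; "joints": joint angles; "qd": joint speeds; "effort": joint torques, N m; "eef_pos": TCP position; "eef_rot": TCP orientation; "wrist_force": force on the tool from outside, world axes, zero at the start; "moment": the same for the moment, N m; "finger_gap": finger opening in mm; "finger_force": force on a finger pad.
Only numpy, scipy, OpenCV 4.12 (cv2) and the standard library are available. Lean on these libraries where they do the work, as an engineer would, in place of code of your own. Each camera call takes 0.05 s, during which the arm holds its last target. There are 200 camera calls.

## Working session

There is one attempt and no reset: what is moved stays moved. The work goes in short steps, Python scripts to look and compute and a tool call to move; the robot and the scene stay as the last step left them, time stands still between calls to the robot, and variables do not carry over. Pictures are saved under pics/ and viewed, at most 10 in all, crops included, and the job is handed in when it is done.

Besides the shell and the picture viewer there is one more tool, called after ">>>" as name(argument=value, ...), one argument or row to a line, values as JSON. step_arm: Moves the arm, as the interface text tells. Its arguments: {"type":"object","properties":{"increments":{"type":"array","items":{"type":"array","items":{"type":"array","items":{"type":"number"}}}},"newtons":{"type":"number"}},"required":["increments"]}

```bash
mkdir -p pics; ls; cat > h.py <<'E'
import numpy as np, cv2
from cell import manip, optics, workorder
from scipy.spatial.transform import Rotation as R
def snap(n,tag):
    c=optics.camera(n); cv2.imwrite(f'pics/{tag}.png',cv2.cvtColor(c['frame'],cv2.COLOR_RGB2BGR))
    np.savez(f'pics/{tag}.npz',**c); return c
def world(c):
    d=c['range_z'].astype(float); K=c['mtx']; v,u=np.indices(d.shape)
    p=np.stack([(u-K[0,2])/K[0,0]*d,(v-K[1,2])/K[1,1]*d,d,np.ones_like(d)],-1)
    w=p@np.asarray(c['cam_to_world'],float).T
    w[d<=0]=np.nan; return w[...,:3]
E
python3 - <<'E'
from h import *
a=snap('scene','s0'); b=snap('top','t0')
cv2.imwrite('pics/both0.png',cv2.resize(np.hstack([cv2.imread('pics/s0.png'),cv2.imread('pics/t0.png')]),(800,300)))
print(a['cam_to_world'].round(2),b['cam_to_world'].round(2),a['mtx'],b['mtx']);print(manip.read_state())
E
```

```text
pics
[[ 9.2000e-01  2.9000e-01 -2.7000e-01  8.2689e+02]
 [ 4.0000e-01 -6.3000e-01  6.7000e-01 -6.2152e+02]
 [ 2.0000e-02 -7.2000e-01 -6.9000e-01  7.9098e+02]
 [ 0.0000e+00  0.0000e+00  0.0000e+00  1.0000e+00]] [[ 5.3000e-01 -8.2000e-01  2.0000e-01  3.1276e+02]
 [-8.5000e-01 -5.1000e-01  1.2000e-01 -1.5069e+02]
 [ 0.0000e+00 -2.4000e-01 -9.7000e-01  1.3517e+03]
 [ 0.0000e+00  0.0000e+00  0.0000e+00  1.0000e+00]] [[357.81201712   0.         254.0503923 ]
 [  0.         357.81201712 194.24821922]
 [  0.           0.           1.        ]] [[445.24840193   0.         251.46215239]
 [  0.         445.24840193 190.65288194]
 [  0.           0.           1.        ]]
{'clock': 0.1, 'joints': array([-1.40659642e+00,  3.00409575e-01,  1.52149563e+00,  9.26691633e-06,
        1.32070244e+00, -6.65956904e-02]), 'qd': array([-1.40164470e-04,  1.90454820e-05, -1.75851410e-03, -6.71850956e-05,
       -3.77108491e-04, -1.12478109e-04]), 'effort': array([ 2.92861165e-03, -5.32645655e+01, -3.53282940e+01,  7.10223941e-02,
        2.34973856e-02, -5.89728961e-05]), 'eef_pos': array([ 125.80961775, -535.39173878,  404.15612509]), 'eef_rot': array([-3.14058051e+00, -7.65006090e-05,  2.30793262e-01]), 'wrist_force': array([1.3739614 , 0.35716458, 0.58794731]), 'moment': array([ 0.03810618, -0.00772162,  0.00049905]), 'finger_force': 0.0, 'finger_gap': 93.77532293434936}
```

View pics/s0.png

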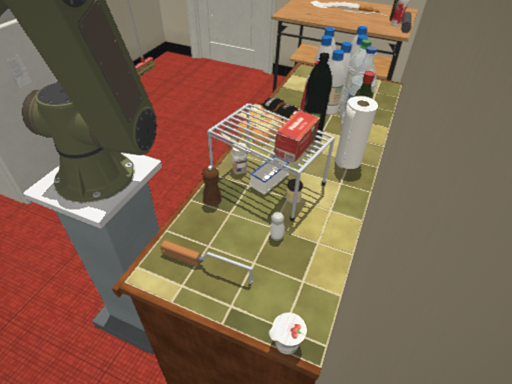

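View pics/t0.png

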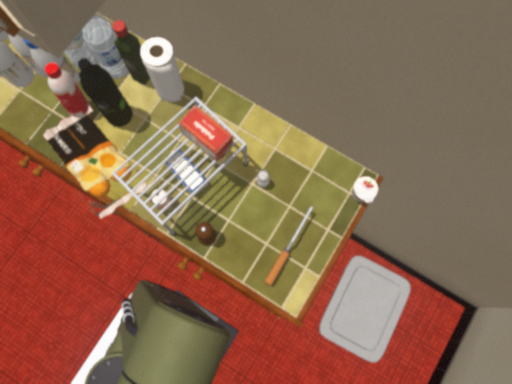

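The scene view shows the rack at about (270,140), with the caddy under it at (268,178). The mill is at (211,187), the shaker at (277,226), and the hook's handle at (182,253) with its tip at (250,280). In the top view the tea box is at (206,132), the caddy at (187,172), the mill at (206,232), the shaker at (263,179), and the hook runs from (275,270) to (311,208).

```bash
python3 - <<'E'
from h import *
for tag in ('s0','t0'):
    c=dict(np.load(f'pics/{tag}.npz')); w=world(c); f=c['frame'].astype(int)
    ws=(w[...,0]>150)&(w[...,0]<900)&(w[...,1]>-650)&(w[...,1]<300)
    def rep(n,m,k=None):
        m=(m&ws).astype(np.uint8)
        nn,l,st,_=cv2.connectedComponentsWithStats(m)
        for i in sorted(range(1,nn),key=lambda i:-st[i,4])[:3]:
            if st[i,4]<6: continue
            p=w[l==i]; r=cv2.minAreaRect(p[:,:2].astype(np.float32))
            print(tag,n,st[i],'med',np.median(p,0).round(),'z',np.percentile(p[:,2],[2,98]).round(),'rect',np.round(r[0]),np.round(r[1]),round(r[2],1))
    r,g,b=f[...,0],f[...,1],f[...,2]; z=w[...,2]
    rep('tea',(z>235)&(z<285)&(r>1.6*g))
    rep('orange',(r>1.5*g)&(z>15)&(z<60)&(g>b))
    rep('rod',(z>40)&(z<75)&(abs(r-b)<50)&(w[...,1]<-250))
    rep('brown',(z>110)&(z<150))
    rep('tall',(z>75)&(z<110))
    rep('racktop',(z>178)&(z<200))
    rep('mid',(z>30)&(z<75))
    rep('white55',(z>40)&(z<70)&(np.minimum(np.minimum(r,g),b)>120))
    rep('blue',(b>r+15)&(z>5)&(z<90))
im=cv2.imread('pics/s0.png')[90:300,150:350]; im2=cv2.imread('pics/t0.png')[90:290,110:330]
cv2.imwrite('pics/c0.png',np.hstack([cv2.resize(im,(400,420),interpolation=3),cv2.resize(im2,(400,420),interpolation=3)]))
E
```

```text
s0 tea [276 111  43  40 926] med [627. 151. 266.] z [237. 269.] rect [624. 178.] [134.  67.] 81.1
s0 tea [150 101   6  13  13] med [216.  95. 262.] z [239. 283.] rect [216.  96.] [ 4. 15.] 20.5
s0 orange [218 191   3  10  11] med [433.  61.  26.] z [15. 45.] rect [432.  63.] [ 5. 14.] 7.4
s0 orange [164 241   4   2   6] med [ 390. -161.   39.] z [37. 40.] rect [ 391. -162.] [3. 8.] 89.2
s0 rod [270 316  37  33 730] med [ 768. -281.   71.] z [44. 73.] rect [ 772. -277.] [54. 71.] 89.7
s0 rod [327 351   3  10  10] med [ 862. -285.   59.] z [43. 74.] rect [ 862. -285.] [30.  0.] 89.7
s0 rod [320 376   3   8   8] med [ 862. -335.   54.] z [41. 74.] rect [ 862. -334.] [22.  0.] 89.4
s0 brown [202 166  18  13 169] med [414.  54. 120.] z [111. 135.] rect [411.  59.] [48. 42.] 17.4
s0 brown [322 249  38 135 152] med [ 862. -245.  131.] z [111. 149.] rect [ 862. -207.] [333.   0.] 90.0
s0 brown [295 183   5  12  40] med [665.  82. 132.] z [111. 148.] rect [665.  82.] [10.  5.] 26.4
s0 tall [203 176  16  11 110] med [420.  45.  96.] z [ 76. 110.] rect [416.  49.] [44. 22.] 32.0
s0 tall [272 21
[... 3099 characters left out ...]
 87.9
t0 mid [265 207  48  78 446] med [ 459. -164.   39.] z [31. 69.] rect [ 509. -164.] [257.  24.] 1.2
t0 white55 [288 207  25  41 122] med [ 568. -163.   64.] z [44. 70.] rect [ 570. -163.] [136.   8.] 1.3
t0 white55 [365 182  13  21  70] med [ 763. -293.   68.] z [64. 70.] rect [ 770. -291.] [26. 64.] 87.1
t0 white55 [354 178  13  14  66] med [ 768. -249.   68.] z [64. 70.] rect [ 773. -250.] [38. 36.] 23.8
t0 blue [188 175  18  17  46] med [511. 165.  54.] z [34. 59.] rect [518. 170.] [22. 60.] 77.1
t0 blue [176 150   7   4  15] med [576. 271.  55.] z [42. 58.] rect [575. 269.] [10. 19.] 21.7
t0 blue [177 175   4   5  13] med [506. 228.  54.] z [20. 58.] rect [507. 229.] [22.  5.] 80.7
```

View pics/c0.png

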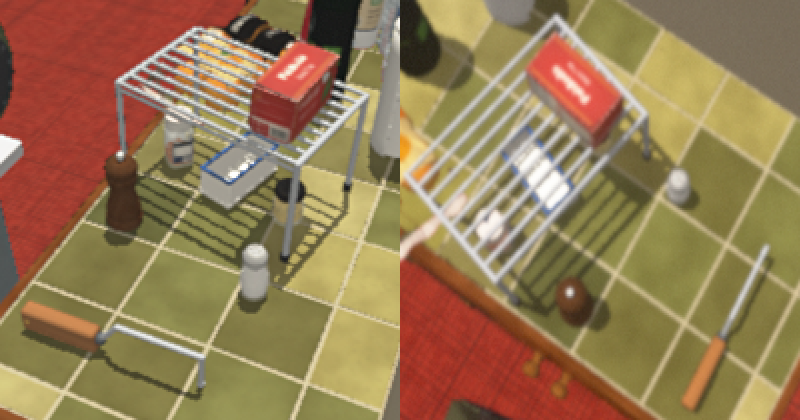

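>>> step_arm(
  increments=[
    [[0,0,0.13,0,0,0,-1],[0,0,0.13,0,0,0,-1],[0,0,0,0.61,-0.69,0.2,-1],[0,0,0,0.61,-0.69,0.2,-1],[0,0,0,0.61,-0.69,0.2,-1]],
  ],
)

```text
clock: 0.6
eef_pos: [197.3, -449.6, 380.0]
eef_rot: [-3.141, 0.0, 0.026]
wrist_force: [0.4, -0.7, 0.7]
finger_gap: 94.1
finger_force: 0.0
```

>>> step_arm(
  increments=[
    [[0,0,0,0.61,-0.69,0.24,-1],[0,0,0,0.61,-0.69,0.24,-1],[0,0,0,0.61,-0.69,0.24,-1],[0,0,0,0.61,-0.69,0.24,-1],[0,0,0,0.61,-0.69,0.24,-1]],
  ],
)

```text
clock: 1.1
eef_pos: [315.7, -308.2, 332.2]
eef_rot: [-3.141, 0.0, 0.026]
wrist_force: [0.9, -0.3, 0.8]
finger_gap: 93.9
finger_force: 0.0
```

>>> step_arm(
  increments=[
    [[0,0,0,0.61,-0.69,0.24,-1],[0,0,0,0.61,-0.69,0.24,-1],[0,0,0,0.61,-0.69,0.24,-1],[0,0,0,0.61,-0.69,0.24,-1],[0,0,0,0,0,0,-1]],
  ],
)

```text
clock: 1.6
eef_pos: [411.1, -194.0, 293.0]
eef_rot: [-3.14, 0.002, 0.03]
wrist_force: [0.0, -0.3, -0.3]
finger_gap: 93.9
finger_force: 0.0
```

```bash
cat >> h.py <<'E'
def plan(pos,yaw,n=None,mm=35):
    s=manip.read_state(); p=np.array(s['eef_pos']); Rm=R.from_euler('xyz',s['eef_rot'])
    Rt=R.from_euler('xyz',[np.pi,0,yaw]); rv=np.degrees((Rm.inv()*Rt).as_rotvec())
    d=Rt.inv().apply(np.asarray(pos,float)-p); n=n or int(np.ceil(np.linalg.norm(d)/mm))
    k=int(np.ceil(np.linalg.norm(rv)/7.5)) or 1
    print('now',p.round(1),s['eef_rot'].round(4),'t',s['clock'],'gap',round(s['finger_gap'],1),'F',s['wrist_force'].round(1))
    print(' turn',k,'x',(rv/45/k).round(3),' shift',n,'x',(d/40/n).round(3))
C=np.array([533.,213.]); YR=np.radians(77.6)
def rack(x,y,z=0): c,s=np.cos(YR),np.sin(YR); return np.array([C[0]+c*x-s*y,C[1]+s*x+c*y,z])
def torack(p): c,s=np.cos(YR),np.sin(YR); d=np.asarray(p)[:2]-C; return np.array([c*d[0]+s*d[1],-s*d[0]+c*d[1]])
E
python3 - <<'E'
from h import *
c=dict(np.load('pics/t0.npz')); w=world(c); z=w[...,2]
p=w[(abs(z)<6)]
q=p[(abs(p[:,0]-430)<10)]; print('y ext at x430',q[:,1].min(),q[:,1].max())
q=p[(abs(p[:,1]+250)<10)]; print('x ext at y-250',q[:,0].min(),q[:,0].max())
# caddy: points in 35..62 within rack frame, s0 & t0
pts=[]
for t in('s0','t0'):
    c=dict(np.load(f'pics/{t}.npz')); w=world(c); f=c['frame'].astype(int)
    m=(f[...,2]>f[...,0]+15)&(w[...,2]>45)&(w[...,2]<62)&(abs(w[...,0]-533)<60)&(abs(w[...,1]-213)<100)
    P=w[m]; r=np.array([torack(x) for x in P]); pts.append(P)
    rr=cv2.minAreaRect(P[:,:2].astype(np.float32)); print(t,len(P),rr,'rackframe',r.min(0),r.max(0))
P=np.vstack(pts); rr=cv2.minAreaRect(P[:,:2].astype(np.float32)); print('both',rr, torack(rr[0]),'z',np.percentile(P[:,2],[5,50,95]))
for n,q in (('mill',(408,60)),('shaker',(639,7)),('tea',(621,179)),('spice',(423,225))): print(n,torack(q))
plan([436,-165.5,250],0.026)
plan([436,-165.5,203],0.026)
E
```

```text
y ext at x430 -306.37967356639376 902.3656754346407
x ext at y-250 325.9269028528858 863.1718339779563
s0 113 ((537.6942138671875, 221.959716796875), (131.94021606445312, 61.52857208251953), 72.13377380371094) rackframe [-55.96933719 -35.47340369] [77.04208578 32.78156404]
t0 119 ((534.1080932617188, 220.94134521484375), (127.62646484375, 60.81444549560547), 73.00096130371094) rackframe [-56.345539   -33.24188852] [70.04827089 35.14425441]
both ((536.2265625, 222.51443481445312), (132.10739135742188, 63.47525405883789), 72.74944305419922) [ 9.98534168 -1.10820888] z [49.24096964 55.10709555 58.11177864]
mill [-176.27277448   89.22952974]
shaker [-178.43254466 -147.7627389 ]
tea [-14.31014867 -93.24816162]
spice [-11.90081865 110.01077454]
now [ 411.1 -194.   293. ] [-3.1402e+00  1.6000e-03  3.0100e-02] t 1.6 gap 93.9 F [ 0.  -0.3 -0.3]
 turn 1 x [-0.002  0.002  0.005]  shift 2 x [ 0.32  -0.348  0.537]
now [ 411.1 -194.   293. ] [-3.1402e+00  1.6000e-03  3.0100e-02] t 1.6 gap 93.9 F [ 0.  -0.3 -0.3]
 turn 1 x [-0.002  0.002  0.005]  shift 3 x [ 0.214 -0.232  0.75 ]
```

>>> step_arm(
  increments=[
    [[0,0,0,-0.03,-0.35,0.3,-1],[0,0,0,-0.03,-0.35,0.3,-1],[0,0,0,0,0,0.55,-1],[0,0,0,0,0,0.55,-1],[0,0,0,0,0,0.53,-1]],
  ],
)

```text
clock: 2.1
eef_pos: [406.2, -169.1, 204.4]
eef_rot: [3.141, -0.0, 0.026]
wrist_force: [-0.5, -0.0, 0.0]
finger_gap: 94.0
finger_force: 0.0
```

>>> step_arm(
  increments=[
    [[0,0,0,0,0,0,-1],[0,0,0,0,0,0,1],[0,0,0,0,0,0,1],[0,0,0,0,0,0,1],[0,0,0,0,0,0,1]],
  ],
  newtons=55,
)

```text
clock: 2.6
eef_pos: [406.6, -168.7, 205.7]
eef_rot: [3.141, -0.001, 0.027]
wrist_force: [1.0, -0.1, -0.5]
finger_gap: 65.5
finger_force: 0.0
```

>>> step_arm(
  increments=[
    [[0,0,0,0,0,0,1],[0,0,0,0,0,0,1],[0,0,0,0,0,0,1],[0,0,0,0,0,0,1],[0,0,0,0,0,0,1]],
  ],
)

```text
clock: 3.1
eef_pos: [406.6, -168.6, 205.0]
eef_rot: [-3.142, 0.0, 0.027]
wrist_force: [-1.0, 0.3, 0.1]
finger_gap: 25.4
finger_force: 0.1
```

>>> step_arm(
  increments=[
    [[0,0,0,0,0,0,1],[0,0,0,0,0,0,1],[0,0,0,0,0,0,1],[0,0,0,0,0,-0.15,1],[0,0,0,0,0,-0.3,1]],
  ],
)

```text
clock: 3.6
eef_pos: [406.4, -168.5, 223.1]
eef_rot: [-3.141, 0.002, 0.027]
wrist_force: [0.7, 0.3, -1.7]
finger_gap: 23.6
finger_force: 55.0
```

>>> step_arm(
  increments=[
    [[0,0,0,0,0,-0.6,1],[0,0,0,0,0,-0.75,1],[0,0,0,0,0,-0.75,1],[0,0,0,0,0,-0.75,1],[0,0,0,0,0,-0.4,1]],
  ],
)

```text
clock: 4.1
eef_pos: [406.4, -168.5, 356.4]
eef_rot: [3.14, -0.003, 0.027]
wrist_force: [-0.2, 0.5, -2.4]
finger_gap: 23.6
finger_force: 55.0
```

```bash
python3 - <<'E'
from h import *
snap('scene','s1'); plan([440,-140,352],1.318); plan([440,-140,280],1.318)
cv2.imwrite('pics/c1.png',cv2.resize(cv2.imread('pics/s1.png')[70:300,100:350],(750,600)))
E
```

```text
now [ 406.6 -168.6  357.9] [ 3.1388 -0.0052  0.0266] t 4.15 gap 23.5 F [ 0.3 -0.   1.3]
 turn 10 x [ 0.001 -0.    -0.164]  shift 2 x [0.451 0.314 0.074]
now [ 406.6 -168.6  357.9] [ 3.1388 -0.0052  0.0266] t 4.15 gap 23.5 F [ 0.3 -0.   1.3]
 turn 10 x [ 0.001 -0.    -0.164]  shift 3 x [0.3   0.21  0.649]
```

View pics/c1.png

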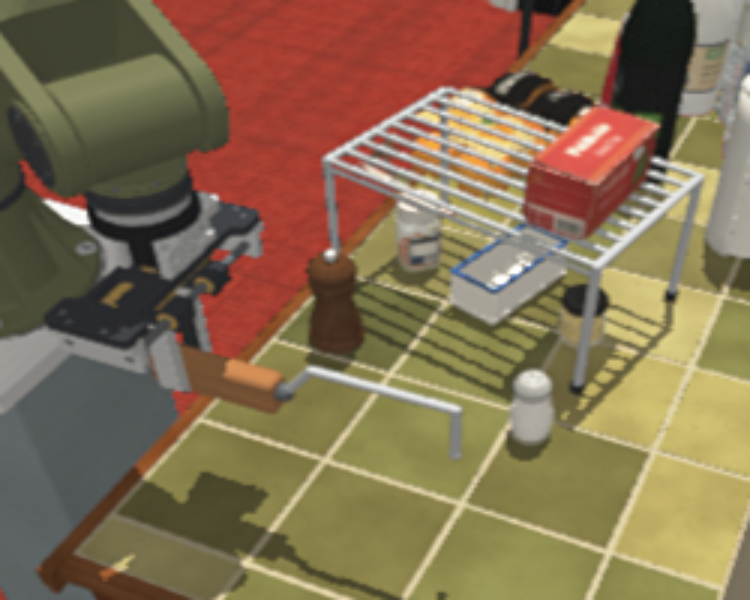

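The picture shows the hook held level by the rear of its handle, with the tip at crop pixel (457,455). The caddy is open under the rack at about (510,280). Next I turn the hook towards the rack front.

>>> step_arm(
  increments=[
    [[0,0,-0.164,0,0,0,1],[0,0,-0.164,0,0,0,1],[0,0,-0.164,0,0,0,1],[0,0,-0.164,0,0,0,1],[0,0,-0.164,0,0,0,1]],
  ],
)

```text
clock: 4.65
eef_pos: [406.3, -168.5, 353.1]
eef_rot: [-3.141, 0.0, 0.676]
wrist_force: [-0.1, -1.1, -0.3]
finger_gap: 23.3
finger_force: 55.0
```

>>> step_arm(
  increments=[
    [[0,0,-0.164,0,0,0,1],[0,0,-0.164,0,0,0,1],[0,0,-0.164,0,0,0,1],[0,0,-0.164,0,0,0,1],[0,0,-0.164,0,0,0,1]],
  ],
)

```text
clock: 5.15
eef_pos: [406.3, -168.5, 353.1]
eef_rot: [-3.141, 0.0, 1.32]
wrist_force: [-0.0, -0.1, -1.5]
finger_gap: 23.7
finger_force: 55.0
```

>>> step_arm(
  increments=[
    [[0,0,0,0.3,0.21,0,1],[0,0,0,0.3,0.21,0,1],[0,0,0,0.3,0.21,0.3,1],[0,0,0,0,0,0.3,1],[0,0,0,0,0,0,1]],
  ],
)

```text
clock: 5.65
eef_pos: [439.8, -139.8, 327.4]
eef_rot: [-3.138, -0.0, 1.315]
wrist_force: [-0.3, 0.2, -1.6]
finger_gap: 23.7
finger_force: 55.0
```

```bash
python3 - <<'E'
from h import *
a=snap('scene','s2'); plan([440,-140,278],1.318); plan([465.2,-43.1,280],1.318)
w=world(a); s=manip.read_state(); p=s['eef_pos']; y=s['eef_rot'][2]
d=w-p; L=d[...,0]*np.cos(y)+d[...,1]*np.sin(y); T=-d[...,0]*np.sin(y)+d[...,1]*np.cos(y)
m=(L>110)&(L<245)&(abs(T)<25)&(w[...,2]>130)&(w[...,2]<p[2]-95)
print(m.sum()); 
for lo in range(110,245,15):
    k=m&(L>=lo)&(L<lo+15)
    if k.sum(): print(lo,k.sum(),'T',np.median(T[k]).round(1),'z-tcp',np.percentile(w[...,2][k]-p[2],[5,50,95]).round(1),'L95',np.percentile(L[k],95).round(1))
E
```

```text
now [ 439.8 -140.1  328.3] [-3.1396e+00 -2.0000e-04  1.3148e+00] t 5.7 gap 23.6 F [-0.2 -0.8 -0.7]
 turn 1 x [-0.003 -0.    -0.004]  shift 2 x [0.002 0.002 0.629]
now [ 439.8 -140.1  328.3] [-3.1396e+00 -2.0000e-04  1.3148e+00] t 5.7 gap 23.6 F [-0.2 -0.8 -0.7]
 turn 1 x [-0.003 -0.    -0.004]  shift 4 x [0.627 0.002 0.302]
167
110 22 T -2.6 z-tcp [-147.6 -140.8 -138. ] L95 123.7
125 15 T -3.0 z-tcp [-144.3 -140.4 -138.5] L95 138.7
140 16 T -2.8 z-tcp [-144.1 -139.5 -138.3] L95 153.2
155 14 T -2.9 z-tcp [-144.1 -139.2 -138.3] L95 167.4
170 16 T -2.3 z-tcp [-144.  -140.8 -139. ] L95 184.1
185 12 T -2.0 z-tcp [-142.4 -139.8 -137.9] L95 199.8
200 13 T -2.5 z-tcp [-144.1 -139.9 -138.5] L95 211.0
215 49 T -1.9 z-tcp [-194.2 -162.5 -139.2] L95 229.1
230 10 T -3.0 z-tcp [-186.7 -166.1 -140.8] L95 232.0
```

>>> step_arm(
  increments=[
    [[0,0,0,0,0,0.6,1],[0,0,0,0,0,0.65,1],[0,0,0,0.2,0,0,1],[0,0,0,0.5,0,0,1],[0,0,0,0.5,0,0,1]],
  ],
)

```text
clock: 6.2
eef_pos: [452.5, -93.3, 280.5]
eef_rot: [3.141, -0.0, 1.313]
wrist_force: [0.7, 0.1, -1.1]
finger_gap: 23.6
finger_force: 55.0
```

>>> step_arm(
  increments=[
    [[0,0,0,0.5,0,0,1],[0,0,0,0.5,0,0,1],[0,0,0,0.3,0,0,1],[0,0,0,0,0,0,1],[0,0,0,0,0,0,1]],
  ],
)

```text
clock: 6.7
eef_pos: [465.4, -43.7, 279.6]
eef_rot: [3.141, 0.0, 1.315]
wrist_force: [-0.6, -1.9, -2.7]
finger_gap: 23.5
finger_force: 55.0
```

```bash
python3 - <<'E'
from h import *
a=snap('scene','s3');snap('top','t3'); plan([465.2,-43.1,222],1.318)
cv2.imwrite('pics/c3.png',np.hstack([cv2.resize(cv2.imread('pics/s3.png')[110:250,200:340],(400,400)),cv2.resize(cv2.imread('pics/t3.png')[110:250,120:260],(400,400))]))
E
```

```text
now [465.3 -44.  279.3] [3.1414e+00 1.0000e-04 1.3140e+00] t 6.8 gap 23.2 F [-0.1  0.7 -0.9]
 turn 1 x [ 0.     0.    -0.005]  shift 2 x [ 0.011 -0.004  0.716]
```

View pics/c3.png

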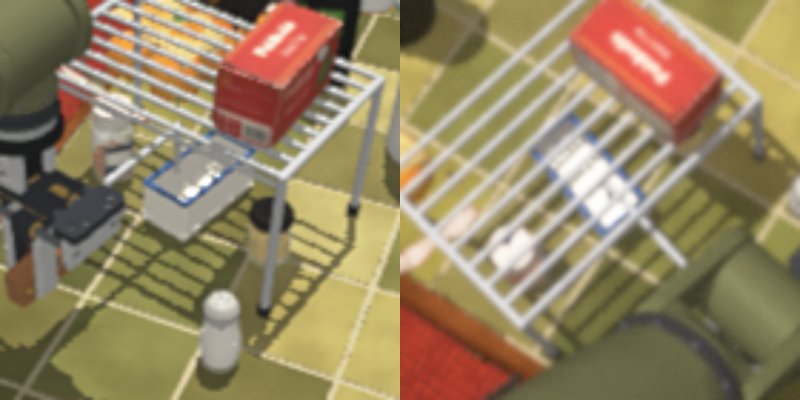

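The hook's rod reaches under the rack over the caddy's front rim, its end at about left-crop (178,145) and the front rim at (165,190). Next I lower the tip inside the caddy.

>>> step_arm(
  increments=[
    [[0,0,0,0,0,0.3,1],[0,0,0,0,0,0.35,1],[0,0,0,0,0,0.35,1],[0,0,0,0,0,0.35,1],[0,0,0,0,0,0,1]],
  ],
)

```text
clock: 7.3
eef_pos: [464.8, -43.8, 222.9]
eef_rot: [-3.138, 0.0, 1.314]
wrist_force: [-0.9, -0.1, -1.3]
finger_gap: 23.5
finger_force: 55.0
```

```bash
python3 - <<'E'
from h import *
plan([465.2,-43.1,222],1.318); a=snap('scene','s4')
w=world(a); s=manip.read_state(); p=s['eef_pos']; y=s['eef_rot'][2]
d=w-p; L=d[...,0]*np.cos(y)+d[...,1]*np.sin(y); T=-d[...,0]*np.sin(y)+d[...,1]*np.cos(y)
m=(L>110)&(L<245)&(abs(T)<12)&(w[...,2]>60)&(w[...,2]<100)
for lo in range(110,245,15):
    k=m&(L>=lo)&(L<lo+15)
    if k.sum(): print(lo,k.sum(),np.median(T[k]).round(1),np.percentile(w[...,2][k]-p[2],[5,50,95]).round(1))
f=a['frame'].astype(int); m=(f[...,2]>f[...,0]+15)&(w[...,2]>45)&(w[...,2]<62)&(abs(w[...,0]-533)<60)&(abs(w[...,1]-213)<100)
print(m.sum(),cv2.minAreaRect(w[m][:,:2].astype(np.float32)))
E
```

```text
now [464.8 -43.8 222.9] [-3.138e+00  3.000e-04  1.314e+00] t 7.3 gap 23.5 F [-0.9 -0.1 -1.3]
 turn 1 x [-0.005  0.    -0.005]  shift 1 x [0.018 0.006 0.023]
110 15 -1.5 [-150.9 -142.7 -138.5]
125 13 -2.7 [-145.5 -141.  -138.5]
140 11 -3.1 [-143.7 -139.7 -137.4]
155 11 -2.2 [-144.6 -140.  -138.4]
170 10 -2.0 [-143.9 -140.6 -138.5]
185 10 -1.9 [-144.1 -141.5 -138.5]
200 10 -2.1 [-142.5 -140.1 -138.7]
215 18 -2.4 [-160.5 -144.2 -138.5]
106 ((536.56787109375, 221.20388793945312), (130.79566955566406, 60.647953033447266), 73.28520965576172)
```

>>> step_arm(
  increments=[
    [[0,0,0,-0.12,0,0,1],[0,0,0,-0.12,0,0,1],[0,0,0,-0.12,0,0,1],[0,0,0,-0.12,0,0,1],[0,0,0,-0.12,0,0,1]],
  ],
)

```text
clock: 7.85
eef_pos: [459.2, -67.1, 225.3]
eef_rot: [3.141, -0.0, 1.314]
wrist_force: [0.7, 1.7, -1.4]
finger_gap: 23.5
finger_force: 55.0
```

>>> step_arm(
  increments=[
    [[0,0,0,-0.12,0.006,0,1],[0,0,0,-0.12,0.006,0,1],[0,0,0,-0.12,0.006,0,1],[0,0,0,-0.12,0.006,0,1],[0,0,0,-0.12,0.006,0,1]],
  ],
)

```text
clock: 8.35
eef_pos: [454.3, -90.6, 225.1]
eef_rot: [3.142, -0.0, 1.315]
wrist_force: [0.3, 1.8, -1.1]
finger_gap: 23.9
finger_force: 55.0
```

```bash
cat >> h.py <<'E'
def caddy(tag):
    o=[]
    for n in('scene','top'):
        a=snap(n,tag+n[0]); w=world(a); f=a['frame'].astype(int)
        m=(f[...,2]>f[...,0]+15)&(w[...,2]>45)&(w[...,2]<62)&(w[...,0]>380)&(w[...,0]<600)&(w[...,1]>-200)&(w[...,1]<310)
        l=cv2.morphologyEx(m.astype(np.uint8),cv2.MORPH_CLOSE,np.ones((7,7))); nn,l,st,_=cv2.connectedComponentsWithStats(l)
        if nn<2: continue
        m&=(l==1+np.argmax(st[1:,4])); P=w[m]; r=cv2.minAreaRect(P[:,:2].astype(np.float32)); print(n,m.sum(),np.round(r[0]),np.round(r[1]),round(r[2],1),'rack',torack(r[0]).round(),'z',np.percentile(P[:,2],[10,90]).round())
E
python3 - <<'E'
from h import *
caddy('p1'); plan([465,-43,222],1.318)
E
```

```text
scene 114 [527. 185.] [133.  62.] 74.5 rack [-28.  -0.] z [53. 58.]
top 47 [541. 242.] [11. 60.] 78.3 rack [31. -2.] z [49. 59.]
now [454.3 -90.7 225. ] [-3.1415e+00  3.0000e-04  1.3143e+00] t 8.45 gap 23.7 F [-0.1  0.1 -1.3]
 turn 1 x [-0.     0.    -0.005]  shift 2 x [ 0.611 -0.019  0.037]
```

>>> step_arm(
  increments=[
    [[0,0,0,-0.15,0.01,0,1],[0,0,0,-0.2,0.01,0,1],[0,0,0,-0.25,0.012,0,1],[0,0,0,-0.25,0.012,0,1],[0,0,0,-0.25,0.012,0,1]],
  ],
)

```text
clock: 8.95
eef_pos: [445.2, -134.3, 225.1]
eef_rot: [3.142, 0.0, 1.314]
wrist_force: [0.4, 1.4, -1.0]
finger_gap: 23.8
finger_force: 55.0
```

>>> step_arm(
  increments=[
    [[0,0,0,-0.25,0.012,0,1],[0,0,0,-0.25,0.012,0,1],[0,0,0,-0.25,0.012,0,1],[0,0,0,-0.25,0.012,0,1],[0,0,0,-0.25,0.012,0,1]],
  ],
)

```text
clock: 9.45
eef_pos: [434.9, -183.1, 225.0]
eef_rot: [-3.142, -0.0, 1.315]
wrist_force: [0.2, 1.4, -1.8]
finger_gap: 23.9
finger_force: 55.0
```

```bash
python3 - <<'E'
from h import *
caddy('p2'); plan([465,-43,222],1.318)
E
```

```text
scene 159 [507.  93.] [134.  62.] 74.3 rack [-123.   -0.] z [53. 57.]
top 80 [475.  90.] [122.  29.] 88.4 rack [-132.   30.] z [52. 58.]
now [ 434.8 -183.4  225.1] [3.1414e+00 2.0000e-04 1.3135e+00] t 9.55 gap 23.7 F [ 0.1  0.4 -2.1]
 turn 1 x [ 0.     0.    -0.006]  shift 5 x [ 0.717 -0.03   0.015]
```

>>> step_arm(
  increments=[
    [[0,0,0,-0.15,0.01,0,1],[0,0,0,-0.25,0.012,0,1],[0,0,0,-0.25,0.012,0,1],[0,0,0,-0.25,0.012,0,1],[0,0,0,-0.25,0.012,0,1]],
  ],
)

```text
clock: 10.05
eef_pos: [425.4, -228.3, 225.0]
eef_rot: [-3.142, -0.0, 1.314]
wrist_force: [-0.3, 2.4, -2.0]
finger_gap: 23.7
finger_force: 55.0
```

>>> step_arm(
  increments=[
    [[0,0,0,-0.25,0.012,0,1],[0,0,0,-0.25,0.012,0,1],[0,0,0,-0.25,0.012,0,1],[0,0,0,-0.25,0.012,0,1],[0,0,0,-0.25,0.012,0,1]],
  ],
)

```text
clock: 10.55
eef_pos: [415.1, -277.2, 225.0]
eef_rot: [-3.142, -0.0, 1.315]
wrist_force: [0.8, 2.0, -2.1]
finger_gap: 23.9
finger_force: 55.0
```

>>> step_arm(
  increments=[
    [[0,0,0,-0.25,0.012,0,1],[0,0,0,-0.25,0.012,0,1],[0,0,0,-0.25,0.012,0,1],[0,0,0,-0.25,0.012,0,1],[0,0,0,-0.2,0.012,0,1]],
  ],
)

```text
clock: 11.05
eef_pos: [405.3, -324.2, 225.0]
eef_rot: [-3.142, 0.0, 1.314]
wrist_force: [0.3, 0.7, -2.1]
finger_gap: 23.5
finger_force: 55.0
```

>>> step_arm(
  increments=[
    [[0,0,0,-0.1,0,0,1],[0,0,0,0,0,0,1],[0,0,0,0,0,0,1],[0,0,0,0.15,0,0,1],[0,0,0,0,0,0,1]],
  ],
)

```text
clock: 11.55
eef_pos: [406.2, -320.6, 225.0]
eef_rot: [-3.141, -0.0, 1.315]
wrist_force: [0.3, -0.3, -1.6]
finger_gap: 23.8
finger_force: 55.0
```

```bash
python3 - <<'E'
from h import *
caddy('p3'); plan([440,-215,330],0.026)
for t in('p3s','p3t'):
  c=dict(np.load(f'pics/{t}.npz')); w=world(c)
  for n,lo,hi,q in(('mill',110,140,(408,60)),('shaker',76,95,(639,7))):
    m=(w[...,2]>lo)&(w[...,2]<hi)&(np.hypot(w[...,0]-q[0],w[...,1]-q[1])<50); print(t,n,m.sum(),np.median(w[m],0).round() if m.any() else '')
cv2.imwrite('pics/c4.png',np.hstack([cv2.resize(cv2.imread('pics/p3s.png')[110:310,150:350],(400,400)),cv2.resize(cv2.imread('pics/p3t.png')[100:300,120:320],(400,400))]))
E
```

```text
scene 202 [475. -51.] [132.  63.] 74.8 rack [-271.   -0.] z [53. 57.]
top 213 [474. -51.] [131.  61.] 75.2 rack [-271.    1.] z [50. 58.]
now [ 406.1 -321.1  225.1] [3.1415e+00 1.0000e-04 1.3153e+00] t 11.65 gap 23.7 F [ 0.   0.4 -1.2]
 turn 10 x [0.    0.    0.164]  shift 5 x [ 0.183 -0.526 -0.524]
p3s mill 172 [414.  54. 120.]
p3s shaker 109 [643.   3.  86.]
p3t mill 239 [406.  59. 120.]
p3t shaker 100 [636.   8.  85.]
```

View pics/c4.png

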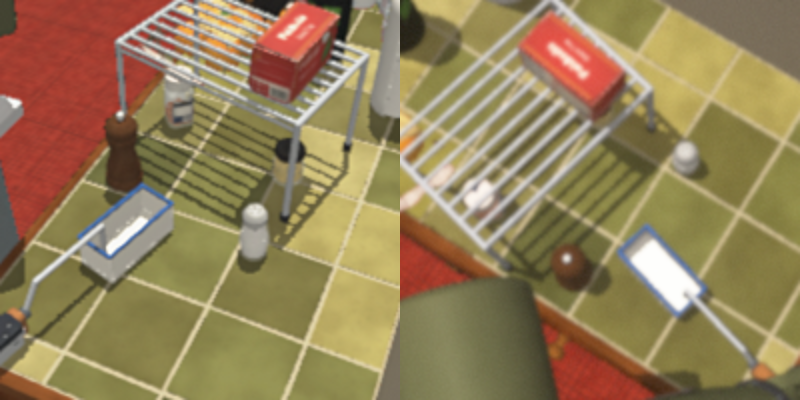

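The picture shows the caddy out in front of the rack, upright at left-crop (125,235) and right-crop (663,270), with the hook tip inside its front wall. The mill and shaker are where they were. Next I lift the hook out and turn it back.

>>> step_arm(
  increments=[
    [[0,0,0,0,0,-0.3,1],[0,0,0,0,0,-0.6,1],[0,0,0,0,0,-0.6,1],[0,0,0,0,0,-0.6,1],[0,0,0,0,0,-0.5,1]],
  ],
)

```text
clock: 12.15
eef_pos: [405.9, -321.4, 331.4]
eef_rot: [3.14, 0.001, 1.315]
wrist_force: [0.3, 1.1, -0.6]
finger_gap: 23.6
finger_force: 55.0
```

>>> step_arm(
  increments=[
    [[0,0,0.164,0,0,0,1],[0,0,0.164,0,0,0,1],[0,0,0.164,0,0,0,1],[0,0,0.164,0,0,0,1],[0,0,0.164,0,0,0,1]],
  ],
)

```text
clock: 12.65
eef_pos: [405.9, -321.4, 330.0]
eef_rot: [3.141, -0.0, 0.665]
wrist_force: [0.6, -0.0, -0.8]
finger_gap: 23.9
finger_force: 55.0
```

>>> step_arm(
  increments=[
    [[0,0,0.164,0,0,0,1],[0,0,0.164,0,0,0,1],[0,0,0.164,0,0,0,1],[0,0,0.164,0,0,0,1],[0,0,0.164,0,0,0,1]],
  ],
)

```text
clock: 13.15
eef_pos: [405.9, -321.4, 330.0]
eef_rot: [3.141, -0.0, 0.021]
wrist_force: [0.2, -0.6, -0.8]
finger_gap: 23.7
finger_force: 55.0
```

>>> step_arm(
  increments=[
    [[0,0,0,0.1,-0.5,0,1],[0,0,0,0.1,-0.6,0,1],[0,0,0,0.1,-0.6,0,1],[0,0,0,0.1,-0.6,0.2,1],[0,0,0,0,-0.3,0.4,1]],
  ],
)

```text
clock: 13.65
eef_pos: [419.5, -215.7, 306.5]
eef_rot: [3.14, -0.002, 0.028]
wrist_force: [0.4, -0.2, -1.7]
finger_gap: 23.7
finger_force: 55.0
```

>>> step_arm(
  increments=[
    [[0,0,0,0,0,0.5,1],[0,0,0,0,0,0.5,1],[0,0,0,0,0,0.5,1],[0,0,0,0,0,0.3,1],[0,0,0,0,0,0,1]],
  ],
)

```text
clock: 14.15
eef_pos: [419.0, -217.0, 232.4]
eef_rot: [-3.14, 0.002, 0.027]
wrist_force: [-0.0, 0.3, -0.8]
finger_gap: 23.9
finger_force: 55.0
```

>>> step_arm(
  increments=[
    [[0,0,0,0,0,0.3,1],[0,0,0,0,0,0.2,1],[0,0,0,0,0,0.1,1],[0,0,0,0,0,0.05,1],[0,0,0,0,0,0,1]],
  ],
)

```text
clock: 14.65
eef_pos: [419.2, -217.1, 207.0]
eef_rot: [-3.141, 0.0, 0.027]
wrist_force: [0.3, -0.1, -1.8]
finger_gap: 23.3
finger_force: 55.0
```

>>> step_arm(
  increments=[
    [[0,0,0,0,0,0.04,1],[0,0,0,0,0,0,1],[0,0,0,0,0,0,1]],
  ],
)

```text
clock: 14.95
eef_pos: [419.2, -217.1, 205.6]
eef_rot: [3.141, -0.0, 0.027]
wrist_force: [0.0, -0.5, -1.7]
finger_gap: 23.6
finger_force: 55.0
```

>>> step_arm(
  increments=[
    [[0,0,0,0,0,0.02,1],[0,0,0,0,0,0,-1],[0,0,0,0,0,0,-1],[0,0,0,0,0,0,-1],[0,0,0,0,0,0,-1]],
  ],
)

```text
clock: 15.45
eef_pos: [419.2, -217.1, 204.7]
eef_rot: [3.142, -0.0, 0.027]
wrist_force: [1.0, 0.8, -0.5]
finger_gap: 51.9
finger_force: 0.0
```

>>> step_arm(
  increments=[
    [[0,0,0,0,0,0,-1],[0,0,0,0,0,-0.2,-1],[0,0,0,0,0,-0.6,-1],[0,0,0,0,0,-0.9,-1],[0,0,0,0,0,-0.9,-1]],
  ],
)

```text
clock: 15.95
eef_pos: [419.0, -216.9, 310.3]
eef_rot: [-3.141, 0.0, 0.027]
wrist_force: [-0.0, -0.7, 0.0]
finger_gap: 91.5
finger_force: 0.0
```

```bash
python3 - <<'E'
from h import *
caddy('p4'); plan([474.5,-51,300],np.radians(75))
for t in('p4s','p4t'):
  c=dict(np.load(f'pics/{t}.npz')); w=world(c); f=c['frame'].astype(int)
  m=(w[...,2]>30)&(w[...,2]<75)&(abs(w[...,1]+215)<40)&(w[...,0]>370)&(w[...,0]<700); print(t,m.sum(),cv2.minAreaRect(w[m][:,:2].astype(np.float32)),np.percentile(w[m][:,2],[5,50,95]).round())
E
```

```text
scene 214 [475. -52.] [131.  63.] 75.1 rack [-271.   -1.] z [53. 57.]
top 218 [474. -51.] [131.  61.] 74.8 rack [-271.    1.] z [50. 58.]
now [ 419.7 -217.3  313.4] [ 3.1374 -0.0064  0.0267] t 16.05 gap 93.9 F [ 0.3 -0.8 -0.4]
 turn 10 x [ 0.001 -0.    -0.163]  shift 6 x [0.729 0.041 0.056]
p4s 625 ((525.2581787109375, -213.4514617919922), (257.5309753417969, 24.43243408203125), 1.7868425846099854) [32. 39. 67.]
p4t 122 ((521.98095703125, -210.7588653564453), (256.516357421875, 19.65281867980957), 3.797370672225952) [37. 65. 69.]
```

>>> step_arm(
  increments=[
    [[0,0,-0.163,0,0,0,-1],[0,0,-0.163,0,0,0,-1],[0,0,-0.163,0,0,0,-1],[0,0,-0.163,0,0,0,-1],[0,0,-0.163,0,0,0,-1]],
  ],
)

```text
clock: 16.55
eef_pos: [419.1, -217.0, 308.3]
eef_rot: [-3.141, 0.0, 0.672]
wrist_force: [-0.7, 1.0, 0.1]
finger_gap: 93.9
finger_force: 0.0
```

>>> step_arm(
  increments=[
    [[0,0,-0.163,0,0,0,-1],[0,0,-0.163,0,0,0,-1],[0,0,-0.163,0,0,0,-1],[0,0,-0.163,0,0,0,-1],[0,0,-0.163,0,0,0,-1]],
  ],
)

```text
clock: 17.05
eef_pos: [419.1, -217.0, 308.3]
eef_rot: [-3.141, -0.0, 1.312]
wrist_force: [-0.1, -1.2, 0.0]
finger_gap: 93.7
finger_force: 0.0
```

>>> step_arm(
  increments=[
    [[0,0,0,0.85,0.05,0,-1],[0,0,0,0.85,0.05,0,-1],[0,0,0,0.85,0.05,0,-1],[0,0,0,0.85,0.05,0,-1],[0,0,0,0.85,0.05,0,-1]],
  ],
)

```text
clock: 17.55
eef_pos: [473.3, -54.2, 308.3]
eef_rot: [-3.141, 0.0, 1.307]
wrist_force: [0.1, 0.1, -0.5]
finger_gap: 93.5
finger_force: 0.0
```

>>> step_arm(
  increments=[
    [[0,0,0,0.1,0,0,-1],[0,0,0,0,0,0,-1],[0,0,0,0,0,0,-1]],
  ],
)

```text
clock: 17.85
eef_pos: [474.0, -52.3, 308.4]
eef_rot: [-3.141, 0.0, 1.306]
wrist_force: [-0.2, 0.7, 0.7]
finger_gap: 94.1
finger_force: 0.0
```

```bash
python3 - <<'E'
from h import *
plan([474.5,-51,212],np.radians(75))
E
```

```text
now [474.  -52.3 308.4] [-3.1411e+00  2.0000e-04  1.3065e+00] t 17.85 gap 94.1 F [-0.2  0.7  0.7]
 turn 1 x [-0.001  0.    -0.003]  shift 3 x [0.012 0.001 0.803]
```

>>> step_arm(
  increments=[
    [[0,0,0,0.03,0,0.6,-1],[0,0,0,0,0,0.6,-1],[0,0,0,0,0,0.6,-1],[0,0,0,0,0,0.4,-1],[0,0,0,0,0,0.2,-1]],
  ],
)

```text
clock: 18.35
eef_pos: [474.1, -51.5, 211.3]
eef_rot: [-3.14, 0.0, 1.305]
wrist_force: [0.4, 0.2, 0.3]
finger_gap: 94.1
finger_force: 0.0
```

>>> step_arm(
  increments=[
    [[0,0,0,0,0,0,-1],[0,0,0,0,0,0,1],[0,0,0,0,0,0,1],[0,0,0,0,0,0,1],[0,0,0,0,0,0,1]],
  ],
  newtons=30,
)

```text
clock: 18.85
eef_pos: [474.6, -50.5, 213.1]
eef_rot: [3.141, -0.0, 1.307]
wrist_force: [-0.1, 0.8, 0.3]
finger_gap: 65.5
finger_force: 0.0
```

>>> step_arm(
  increments=[
    [[0,0,0,0,0,0,1],[0,0,0,0,0,0,1],[0,0,0,0,0,-0.1,1],[0,0,0,0,0,-0.3,1],[0,0,0,0,0,-0.5,1]],
  ],
)

```text
clock: 19.35
eef_pos: [474.3, -50.5, 248.8]
eef_rot: [-3.139, 0.0, 1.307]
wrist_force: [-1.1, -0.6, -1.9]
finger_gap: 59.9
finger_force: 30.0
```

>>> step_arm(
  increments=[
    [[0,0,0,0,0,-0.8,1],[0,0,0,0,0,-0.9,1],[0,0,0,0,0,-0.9,1],[0,0,0,0,0,-0.9,1],[0,0,0,0,0,-0.8,1]],
  ],
)

```text
clock: 19.85
eef_pos: [474.0, -50.4, 423.4]
eef_rot: [3.14, -0.0, 1.307]
wrist_force: [0.9, 0.9, -2.4]
finger_gap: 60.0
finger_force: 30.0
```

>>> step_arm(
  increments=[
    [[0,0,0,0,0,-0.4,1],[0,0,-0.06,0,0,-0.1,1],[0,0,0,0,0,0,1],[0,0,0,0,0,0,1]],
  ],
)

```text
clock: 20.25
eef_pos: [474.3, -50.5, 440.7]
eef_rot: [-3.141, 0.0, 1.353]
wrist_force: [0.4, 0.1, -2.5]
finger_gap: 59.5
finger_force: 30.0
```

```bash
python3 - <<'E'
from h import *
a=snap('scene','s5');b=snap('top','t5')
for c in(a,b):
  w=world(c);f=c['frame'].astype(int)
  m=(f[...,2]>f[...,0]+15)&(w[...,2]>230)&(w[...,2]<320)&(np.hypot(w[...,0]-474,w[...,1]+50)<90); P=w[m]
  if len(P)>5: print(len(P),cv2.minAreaRect(P[:,:2].astype(np.float32)),np.percentile(P[:,2],[10,50,90]).round(1))
  m=(w[...,2]>184)&(w[...,2]<196)&(abs(w[...,0]-470)<60)&(abs(w[...,1]-227)<80); print('rack top z',np.percentile(w[m][:,2],[20,50,80,95]).round(1))
g=rack(0,65); plan([g[0],g[1],435],YR,n=10)
cv2.imwrite('pics/c5.png',np.hstack([cv2.resize(cv2.imread('pics/s5.png')[50:250,130:330],(400,400)),cv2.resize(cv2.imread('pics/t5.png')[100:300,120:320],(400,400))]))
E
```

```text
188 ((471.57574462890625, -56.81266784667969), (121.6590576171875, 68.0745849609375), 77.41749572753906) [280.3 283.  284.4]
rack top z [187.8 189.6 191.1 192.2]
96 ((473.0089416503906, -51.54619598388672), (130.2908172607422, 58.74152374267578), 77.44839477539062) [272.6 282.  285. ]
rack top z [187.8 189.8 191.8 193.9]
now [474.5 -50.5 440.3] [-3.1407  0.      1.353 ] t 20.35 gap 59.6 F [-0.3 -0.2 -2.3]
 turn 1 x [-0.001  0.    -0.002]  shift 10 x [ 0.675 -0.161  0.013]
```

View pics/c5.png

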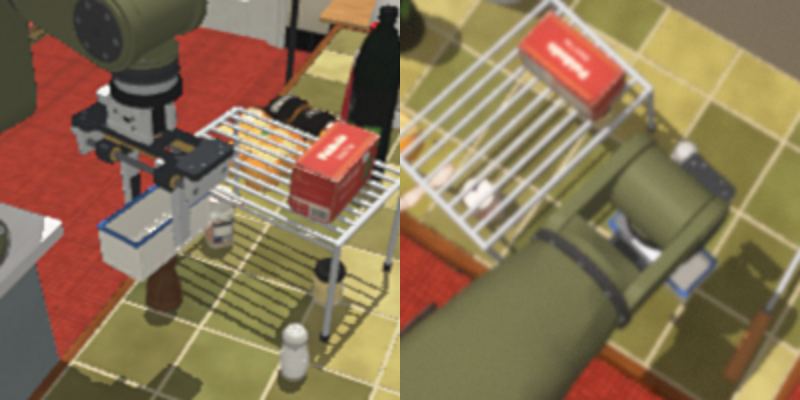

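The caddy hangs level in the grip with its rim at z ≈ 283. Its front end is at left-crop (140,230), clear above the mill. Next I carry it over the free end of the rack.

>>> step_arm(
  increments=[
    [[0,0,0,0.4,-0.1,0,1],[0,0,0,0.675,-0.16,0,1],[0,0,0,0.675,-0.16,0,1],[0,0,0,0.675,-0.16,0,1],[0,0,0,0.675,-0.16,0,1]],
  ],
)

```text
clock: 20.85
eef_pos: [472.2, 78.0, 440.3]
eef_rot: [-3.141, 0.0, 1.353]
wrist_force: [-0.4, -0.9, -2.5]
finger_gap: 59.3
finger_force: 30.0
```

>>> step_arm(
  increments=[
    [[0,0,0,0.675,-0.16,0,1],[0,0,0,0.675,-0.16,0,1],[0,0,0,0.675,-0.16,0,1],[0,0,0,0.675,-0.16,0,1],[0,0,0,0.675,-0.16,0,1]],
  ],
)

```text
clock: 21.35
eef_pos: [470.0, 216.8, 440.2]
eef_rot: [-3.141, 0.0, 1.353]
wrist_force: [0.7, 1.0, -2.2]
finger_gap: 59.7
finger_force: 30.0
```

>>> step_arm(
  increments=[
    [[0,0,0,0.275,-0.06,0,1],[0,0,0,0,0,0.2,1],[0,0,0,0,0,0.3,1],[0,0,0,0,0,0.2,1],[0,0,0,0,0,0,1]],
  ],
)

```text
clock: 21.85
eef_pos: [470.2, 226.0, 411.0]
eef_rot: [-3.14, 0.002, 1.353]
wrist_force: [-0.8, 1.1, -2.8]
finger_gap: 60.1
finger_force: 30.0
```

```bash
python3 - <<'E'
from h import *
g=rack(0,65); plan([g[0],g[1],403],YR,n=10)
E
```

```text
now [470.2 226.  411. ] [-3.1395e+00  1.5000e-03  1.3527e+00] t 21.85 gap 60.1 F [-0.8  1.1 -2.8]
 turn 1 x [-0.003  0.002 -0.002]  shift 10 x [ 0.002 -0.002  0.02 ]
```

>>> step_arm(
  increments=[
    [[0,0,0,0,0,0.1,1],[0,0,0,0,0,0.06,1],[0,0,0,0,0,0.03,1],[0,0,0,0,0,0,1],[0,0,0,0,0,0,1]],
  ],
)

```text
clock: 22.35
eef_pos: [470.2, 226.9, 405.2]
eef_rot: [3.141, -0.0, 1.354]
wrist_force: [-0.9, -0.5, -1.9]
finger_gap: 59.9
finger_force: 30.0
```

>>> step_arm(
  increments=[
    [[0,0,0,0,0,0.03,1],[0,0,0,0,0,0,1],[0,0,0,0,0,0,1]],
  ],
)

```text
clock: 22.65
eef_pos: [470.2, 226.9, 403.8]
eef_rot: [-3.142, 0.0, 1.354]
wrist_force: [0.3, -0.5, -2.4]
finger_gap: 59.9
finger_force: 30.0
```

>>> step_arm(
  increments=[
    [[0,0,0,0,0,0.03,1],[0,0,0,0,0,0,1],[0,0,0,0,0,0,1]],
  ],
)

```text
clock: 22.95
eef_pos: [470.2, 226.9, 402.9]
eef_rot: [3.141, -0.0, 1.354]
wrist_force: [-0.6, 0.1, 2.2]
finger_gap: 59.8
finger_force: 30.0
```

Wrist force has changed sign, so the caddy is in contact with the rack top. I'll release and retreat upwards.

>>> step_arm(
  increments=[
    [[0,0,0,0,0,0,-1],[0,0,0,0,0,0,-1],[0,0,0,0,0,0,-1],[0,0,0,0,0,0,-1],[0,0,0,0,0,0,-1]],
  ],
)

```text
clock: 23.45
eef_pos: [470.2, 226.9, 402.6]
eef_rot: [3.142, -0.0, 1.354]
wrist_force: [0.3, -0.0, -0.5]
finger_gap: 93.5
finger_force: 0.0
```

>>> step_arm(
  increments=[
    [[0,0,0,0,0,-0.2,-1],[0,0,0,0,0,-0.5,-1],[0,0,0,0,0,-0.7,-1],[0,0,0,0,0,-0.8,-1],[0,0,0,0,0,-0.5,-1]],
  ],
)

```text
clock: 23.95
eef_pos: [469.8, 226.8, 513.7]
eef_rot: [3.139, -0.002, 1.354]
wrist_force: [0.9, 0.3, -0.2]
finger_gap: 94.0
finger_force: 0.0
```

>>> step_arm(
  increments=[
    [[0,0,0,-0.6,0,0,-1],[0,0,0,-0.8,0,0,-1],[0,0,0,-0.8,0,0,-1],[0,0,0,-0.8,0,0,-1],[0,0,0,-0.6,0,0,-1]],
  ],
)

```text
clock: 24.45
eef_pos: [438.5, 84.9, 511.4]
eef_rot: [3.141, -0.0, 1.354]
wrist_force: [0.4, 0.5, 0.8]
finger_gap: 93.9
finger_force: 0.0
```

>>> step_arm(
  increments=[
    [[0,0,0,0,0,0,-1],[0,0,0,0,0,0,-1]],
  ],
)

```text
clock: 24.65
eef_pos: [439.1, 86.2, 511.2]
eef_rot: [3.141, -0.0, 1.353]
wrist_force: [1.2, 0.4, -0.1]
finger_gap: 94.1
finger_force: 0.0
```

```bash
python3 - <<'E'
from h import *
a=snap('scene','s6');b=snap('top','t6')
for c in(a,b):
  w=world(c);f=c['frame'].astype(int)
  m=(f[...,2]>f[...,0]+15)&(w[...,2]>225)&(w[...,2]<262)&(np.hypot(w[...,0]-470,w[...,1]-227)<90); P=w[m]
  if len(P)>5: r=cv2.minAreaRect(P[:,:2].astype(np.float32)); print(len(P),r,torack(r[0]),np.percentile(P[:,2],[10,50,90]).round(1))
cv2.imwrite('pics/c6.png',np.hstack([cv2.resize(cv2.imread('pics/s6.png')[80:300,130:350],(400,400)),cv2.resize(cv2.imread('pics/t6.png')[90:290,120:320],(400,400))]))
E
```

```text
153 ((472.402099609375, 224.23822021484375), (132.7174835205078, 61.59390640258789), 77.42904663085938) [-2.03645182 61.59753233] [242.3 245.4 246.9]
12 ((447.52606201171875, 252.57009887695312), (84.19268035888672, 10.839638710021973), 71.18555450439453) [20.29274459 91.97712388] [245.3 246.4 249.1]
```

View pics/c6.png

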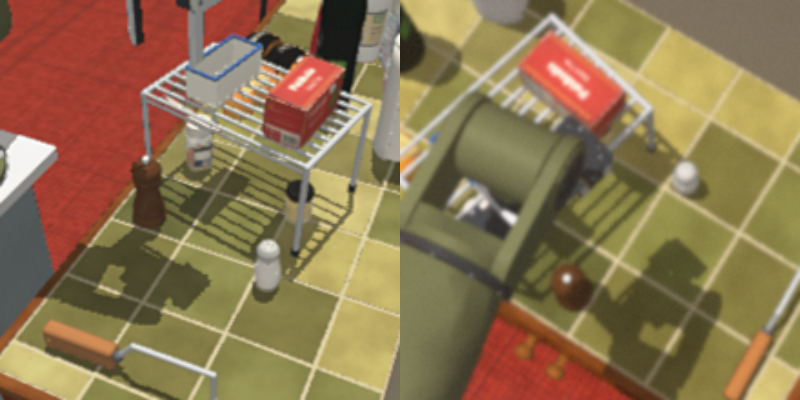

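The caddy stands level on the free end of the rack top at left-crop (225,70), measured at rack (-2, 62) mm with its rim at z ≈ 245. The hook stands on the worktop at (85,345), everything else is in place and the hand is clear.

```bash
python3 -c "from cell import workorder; print(workorder.sign_off())"
```

```text
the job is handed in; nothing more can be done
None
```

The caddy was hooked out through the rack's front and now stands level on the free end of the rack top; the hook is back on the worktop, the jars, mill, shaker and tea box look undisturbed, and the job is handed in at about 25 s (no verdict returned).

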